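# Put the wire spool away and shut the case's sliding door

## Robot

A 6-joint arm with a two-finger parallel gripper is mounted at the origin on the work surface. World frame = base frame: x ahead of the robot, y to its left, z up, the work surface at z = 0. Lengths are in m, angles in rad, forces in N, time in s.
With the tool pointing down it reaches from about 0.25 to 0.8 m from the base axis. Payload 8.5 kg.
Tool frame: the origin (TCP) lies midway between the tips of the shut fingers; the grasp point (between the pads) lies 19 mm behind it; z points along the fingers, y is the line along which they close (so a half turn about z gives the same grasp; the last joint's range is limited). The gripper opens to 85 mm and grips with 20 to 120 N. Pads are 22 mm wide; open, the fingers measure 114 mm over their backs; the gripper's body (76 mm by 85 mm) begins 54 mm behind the grasp point. The pads swing forward as they close: fully open they stand 13 mm farther back than shut.
Start: joints at [-1.173, 0.238, -0.013, 1.319, 0, 1.571], TCP at [0.203, -0.484, 0.231] pointing down, gripper open.
Joint ranges: [-2.66, 2.66], [-1.03, 1.9], [-1.14, 1.46], [-1.82, 2.27], [-1.45, 1.34], [-3.14, 3.14]. Speed limits (rad/s): [2.22, 2.22, 2.79, 3.14, 3.14, 3.14].

## Interface

Orientations are given as a rotation vector (axis times angle).
In Python, from cell import env gives the robot as it stands.
- The arm moves only by the tool play_rows, never from a script. Its argument "increments" is text: rows parted by semicolons, each of 5 numbers parted by spaces: the shift along the tool's x, y, z in mm, then the turn about the tool's z in rad, then the finger opening in mm, from 0 to 85.4. A call has exactly 5 rows; each row shifts and turns the commanded pose from where the row before left it, along the tool's axes as they then stand; what a row does not reach is not made up. A row lasts 1/8 s, in which the tool goes at most 62.5 mm and 10.7 degrees, less where a joint would pass 70% of its speed; a pose out of reach is approached as far as the arm can. A call is refused whole if a number of a shift passes 62.5 or a number of a turn 0.188, either way. A call with a gripper value outside its range is refused whole. The fingers move at their own pace and stop on an object; the grip force is fixed at half the most. Time passes only in rows, so rows that do not move let the fingers close, or fill a call up. It gives the time, the measured TCP pose, the force, the opening and the grip force at its end, in the units of the state.
- env.observe(): the state, without advancing time (a new reading comes with each control period).
- env.get_image(name): name is "side" or "top" or "wrist"; returns a dict with "frame" (480x640x3 uint8, blue, green, red), "camera_matrix" (3x3 intrinsics, pixels), "extrinsics" (4x4, takes a point from world to camera coordinates). Camera axes: x right, y up, looking along -z (the intrinsics and any distortion apply to the point x, -y, -z); pixel columns grow to the right and rows downward; lengths in m; the calibration is good to about 2 mm. A picture is of the moment at which its call begins. There is no depth.
- env.hand_in(): hands the job in; it is judged then, once.
The state is a dict: "clock": time; "qpos": joint angles; "joint_velocities": joint speeds; "tau": joint torques, N m; "position": TCP position; "orientation": TCP orientation; "wrist_force": force on the tool from outside, world axes, zero at the start; "wrist_torque": the same for the moment, N m; "opening": finger opening in m; "gripper_force": force on a finger pad.
Only numpy, scipy, OpenCV 4.12 (cv2) and the standard library are available. Lean on these libraries where they do the work, as an engineer would, in place of code of your own. Each camera call takes 0.05 s, during which the arm holds its last target. There are 200 camera calls.

## Task

Stand the loose wire spool upright in the open well of the grey wire case and let go of it. Then slide the case's top door along its track until it closes against the black rubber strip of the end frame, and press it home with a firm, steady push of about 15 N for a good second - never driving it against the strip with more than 30 N - and take the hand away without drawing the door back, leaving it shut against the strip. Leave the jar and the carton where they are.

Things in the scene. Friction and masses are not known exactly. Their poses are not given: they have to be found in the camera images.
- case: Grey metal wire case fixed to the bench, 160 (x) x 320 (y) x 85 mm, with aluminium tracks along both long top edges up to z 102. Origin: centre of its underside; z up, y along the tracks. Open well at its -y end; a fixed panel (top at z 85) roofs it from y -12 to y 160. An end post (jamb) stands across the -y end, y -166 to -146, z 85 to 115.
- well (a point): Centre of the well's floor (case x 0, y -71, z 6 mm); axes as the case. The well is 140 (x) x 118 mm (y), open from above, its walls reach z 85, and the tracks overhang 10 mm at each x side at z 85 to 102. The spool belongs standing here.
- door (a joint): The door's place on its track, m: 0 when its leading edge is at the strip's nominal face, growing as it opens (towards case +y), at most 0.153. It really meets the strip at somewhere between -0.009 and 0.009. It starts open at 0.118 to 0.150. It runs stiffly: about 4.5 N, plus 1.5 N for each 50 mm/s, keep it moving, and it stays where it is left.
- pull (a point): Top centre of the door's black pull, an upright block 70 (x) x 14 (y) x 34 mm high in the middle of the door; axes as the case; top at z 131, foot at z 97. The door is an aluminium plate 142 (x) x 140 (y) x 6 mm, top face at z 97. Push the pull on its +y face (the door closes towards case -y) or pinch it across its 14 mm.
- spool: Wire spool standing on the bench, 66 mm high, 300 g: two black round flanges of 52 mm diameter (bottom one 8 mm thick, top one 10 mm thick), with copper wire of 44 mm diameter between. Origin: centre of its underside, z along its axis, upwards.
- jar: Bystander: amber glass jar, 56 mm diameter, 85 mm high. Origin: centre of its underside.
- carton: Bystander: closed cardboard carton 100 x 75 x 50 mm. Origin: centre of its underside.
- strip_nominal (a point): Nominal middle of the face of the black rubber strip on the jamb's +y side (case y -136, z 100; strip 128 mm long, z 90 to 110), against which the door's leading edge closes; axes as the case. The strip is adjustable: its face really stands anywhere within 9 mm of this point to either side in y, which no reading tells: feel for it. The rubber is firm: it gives under 1 mm at 30 N.
Mind the look-alikes: they are no part of the job. Leave any red look-alike of the spool alone.

How it is judged:
On the way, in this order (a step that is already met when the one before it is completed fails the run):
1. the spool stands upright on the floor of the well, let go, the door still open (x of spool in the frame of well between -0.046 and 0.046 m and y of spool in the frame of well between -0.035 and 0.035 m and z of spool in the frame of well below 0.004 m and angle between spool's own z axis and vertical below 0.15 rad and contact force between the fingers and spool below 0.05 N and value of joint door above 0.08 m), for 0.2 s.
2. the door is pressed against the rubber strip with at least 8 N for 0.5 s (contact force between door and case above 8 N), for 0.5 s.
3. the hand is off the door, which is left bearing against the strip (contact force between each of the fingers, the arm and door below 0.05 N and contact force between door and case above 0.2 N), for 0.1 s.
At the end, for the whole second after the job is handed in: The spool stands upright (within 0.15 rad) on the floor of the well, and the door, after having been pressed and left bearing against the strip, is at rest and still shut, its joint below 11 mm (x of spool in the frame of well between -0.046 and 0.046 m and y of spool in the frame of well between -0.035 and 0.035 m and z of spool in the frame of well below 0.004 m and angle between spool's own z axis and vertical below 0.15 rad and value of joint door below 0.011 m and velocity of joint door below 0.005 m/s); the robot touches nothing.
It fails at once if the door is driven against the strip with more than 30 N (contact force between door and case above 30 N).
It fails at once if the jar is moved by more than 30 mm (distance of jar from where it was at the start of the episode above 0.03 m).
It fails at once if the carton is moved by more than 30 mm (distance of carton from where it was at the start of the episode above 0.03 m).
It also fails if it takes over 72 s, if anything falls off the work surface, if the arm or the gripper's body presses on something with over 40 N, if the wrist force passes 120 N, or if a joint passes its speed limit or range.

## Working session

There is one attempt and no reset: what is moved stays moved. The work goes in short steps, Python scripts to look and compute and a tool call to move; the robot and the scene stay as the last step left them, time stands still between calls to the robot, and variables do not carry over. Pictures are saved under pics/ and viewed, at most 10 in all, crops included, and the job is handed in when it is done.

Besides the shell and the picture viewer there is one more tool, called after "Request:" as name(argument=value, ...), one argument or row to a line, values as JSON. play_rows: Moves the arm, as the interface text tells. Its arguments: {"type":"object","properties":{"increments":{"type":"string"}},"required":["increments"]}

```bash
mkdir -p pics; ls
cat > h.py <<'E'
import numpy as np, cv2
from cell import env
def grab(n,save=None):
    d=env.get_image(n)
    if save: cv2.imwrite(f'pics/{save}.png',d['frame'])
    return d
def ray(d,px):
    K=np.array(d['camera_matrix']);E=np.array(d['extrinsics'])
    v=np.linalg.inv(K)@[px[0],px[1],1.]; v=np.array([v[0],-v[1],-v[2]])
    R=E[:3,:3]; return -R.T@E[:3,3], R.T@v
def onz(d,px,z):
    o,v=ray(d,px); return o+v*(z-o[2])/v[2]
def proj(d,P):
    E=np.array(d['extrinsics']);c=E[:3,:3]@P+E[:3,3]; p=np.array(d['camera_matrix'])@[c[0],-c[1],-c[2]]
    return p[:2]/p[2]
E
python3 - <<'E'
from h import *
s=env.observe();print({k:np.round(v,3) for k,v in s.items()})
for n in('top','side'):
    d=grab(n,n+'0');print(n,[k for k in d],np.array(d['camera_matrix']).round(1).tolist(),np.array(d['extrinsics']).round(3).tolist())
E
```

```text
pics
{'clock': np.float64(0.0), 'qpos': array([-1.173,  0.239, -0.014,  1.319,  0.   ,  1.571]), 'joint_velocities': array([ 0.001, -0.   ,  0.   ,  0.001,  0.001,  0.003]), 'tau': array([ 1.0000e-03, -5.3878e+01,  3.4643e+01,  1.8000e-02, -0.0000e+00,
       -0.0000e+00]), 'position': array([ 0.203, -0.484,  0.231]), 'orientation': array([-3.078, -0.621,  0.   ]), 'wrist_force': array([0.46 , 0.109, 0.619]), 'wrist_torque': array([0.005, 0.023, 0.023]), 'gripper_force': np.float64(0.0), 'opening': np.float64(0.085)}
top ['frame', 'camera_matrix', 'extrinsics'] [[531.2, 0.0, 317.2], [0.0, 531.2, 243.1], [0.0, 0.0, 1.0]] [[0.014, -1.0, 0.01, -0.035], [0.989, 0.015, 0.145, -0.483], [-0.145, 0.007, 0.989, -1.1], [0.0, 0.0, 0.0, 1.0]]
side ['frame', 'camera_matrix', 'extrinsics'] [[450.6, 0.0, 324.6], [0.0, 450.6, 235.5], [0.0, 0.0, 1.0]] [[-0.984, -0.174, 0.021, 0.448], [0.111, -0.524, 0.845, -0.155], [-0.136, 0.834, 0.535, -0.921], [0.0, 0.0, 0.0, 1.0]]
```

View pics/top0.png

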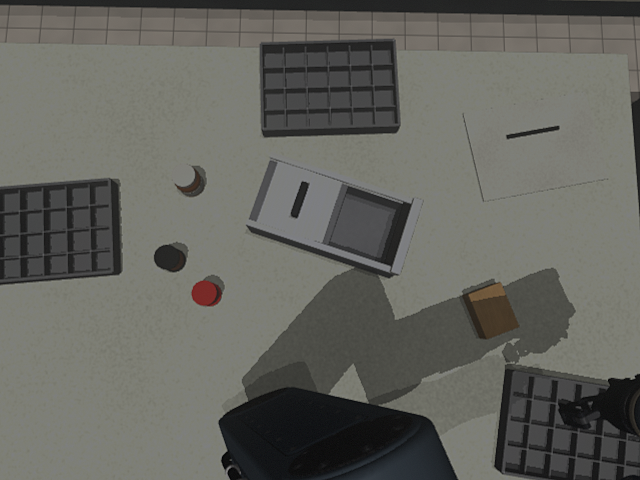

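View pics/side0.png

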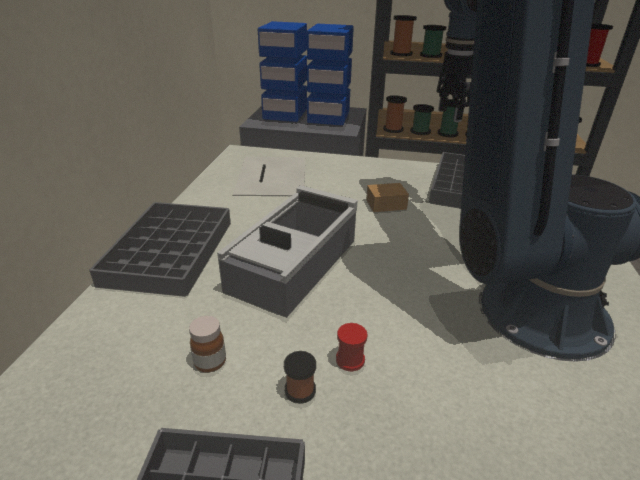

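Run:
```python
from h import *
d=grab('top');f=d['frame'];print('cam',ray(d,(0,0))[0].round(3))
c=cv2.resize(f[140:310,140:440],None,fx=2.6,fy=2.6,interpolation=cv2.INTER_CUBIC);cv2.imwrite('pics/crop.png',c)
hsv=cv2.cvtColor(f,cv2.COLOR_BGR2HSV)
m=((f.max(2)<60)).astype(np.uint8); 
n,l,st,ce=cv2.connectedComponentsWithStats(m)
for i in range(1,n):
    x,y,w,h,a=st[i]
    if a>60 and 100<x<430 and 130<y<320: print(st[i],ce[i].round(1))
e=grab('side');g=e['frame']
print('side cam',ray(e,(0,0))[0].round(3))
m=((g.max(2)<60)).astype(np.uint8); n,l,st,ce=cv2.connectedComponentsWithStats(m)
for i in range(1,n):
    x,y,w,h,a=st[i]
    if a>60 and 150<x<430 and 150<y<420: print('s',st[i],ce[i].round(1))
```

```text
cam [ 0.319 -0.02   1.159]
[181 169  24  27 166] [196.1 184.3]
[291 182  18  36 268] [299.1 199.2]
[ 328  186   83   82 1444] [382.6 225.8]
[247 226 150  52 754] [322.4 252.9]
[154 245  32  27 644] [169.4 258. ]
side cam [0.332 0.765 0.614]
s [ 275  192   73   43 1141] [316.1 210.8]
s [160 219  21   9 125] [169.8 223.3]
s [179 221  22   9 116] [189.1 225. ]
s [199 223  17   9  72] [205.6 226.5]
s [260 226  31  24 466] [274.9 237.4]
s [339 228  14  27 126] [346.1 241.2]
s [170 231  24  10 147] [181.4 235.4]
s [191 233  18  10  88] [199.1 237.3]
s [161 242  25  11 157] [172.6 247. ]
s [182 244  19  11 113] [191.1 248.8]
s [151 254  27  12 174] [163.6 258.9]
s [173 256  21  12 124] [182.9 261. ]
s [ 220  261   67   55 1116] [250.3 286. ]
s [167 269  19   8  87] [175.7 272.5]
s [285 352  30  28 705] [299.5 365.5]
s [285 384  30  19 163] [298.5 396.2]
```

View pics/crop.png

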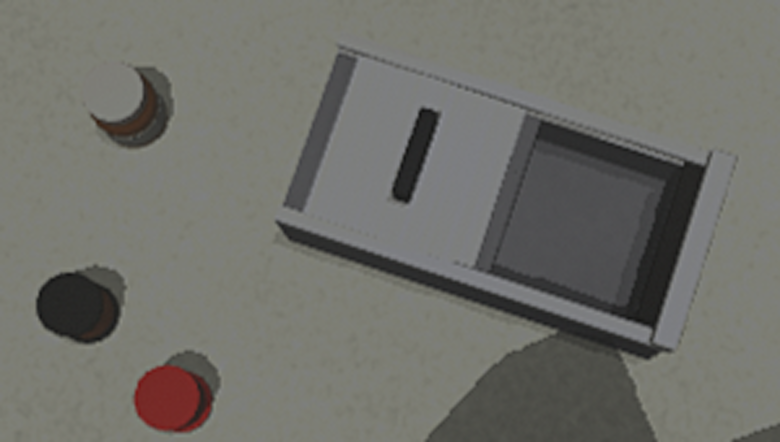

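Run:
```python
from h import *
d=grab('top');g=lambda p,z:onz(d,(p[0]/2.6-.3+140,p[1]/2.6-.3+140),z)
J=[g(p,.115) for p in[(712,151),(737,157),(678,350),(654,342)]];T=[g(p,.102) for p in[(340,46),(278,212)]]
print(np.round(J,4),np.round(T,4))
jc=np.mean(J,0)[:2];tc=np.mean(T,0)[:2];y=tc-jc;L=np.linalg.norm(y);y/=L;x=np.array([y[1],-y[0]])
print('len',L,'want .316','jamb w',np.linalg.norm(J[0]-J[3]),np.linalg.norm(J[0]-J[1]))
yaw=np.arctan2(-y[0],y[1]);jx=J[1]+J[0]-J[2]-J[3];tx=T[0]-T[1]
print('yaw',yaw,np.arctan2(jx[1],jx[0]),np.arctan2(tx[1],tx[0]))
O=(jc+tc)/2-y*(.160-.156)/2;print('origin',O)
print('well',O-y*.071)
p=g((416,155),.131)[:2];print('pull',p,'case',(p-O)@x,(p-O)@y)
for q in[(433,107),(420,108),(392,200),(406,203)]:
  p=g(q,.131)[:2];print((p-O)@x,(p-O)@y)
print('spool',g((70,306),.066))
e=grab('side')
print('spool side', onz(e,(300,365),.066), 'jar',g((112,92),.085))
```

```text
[[ 0.5674 -0.2201  0.115 ]
 [ 0.563  -0.2395  0.115 ]
 [ 0.4125 -0.1924  0.115 ]
 [ 0.4183 -0.1743  0.115 ]] [[0.6507 0.0712 0.102 ]
 [0.5164 0.1157 0.102 ]]
len 0.31417847473643046 want .316 jamb w 0.15601158626141665 0.019837511410809645
yaw -0.3014287766856187 -0.30073123500403437 -0.3201845548366821
origin [ 0.53635235 -0.05848808]
well [ 0.51527352 -0.12628692]
pull [0.5567945  0.00858608] case -0.0003928254093526289 0.07011897060417845
0.03932170963653411 0.0695997082268397
0.03546470853280671 0.07879543966501107
-0.03915226199807776 0.07639804813706208
-0.038037466301627486 0.06560066756628535
spool [0.44463717 0.28274556 0.066     ]
spool side [0.44356002 0.29048594 0.066     ] jar [0.6149067 0.2535252 0.085    ]
```

The top view shows the case, its pull at crop (416,155) and the black spool at pixel (167,258). The jar is at (190,180) and the red look-alike at (206,293). I'll align the tool with the case first, then fly to the spool.

Request:
play_rows(
  increments="0 0 0 0.175 85;0 0 0 0.175 85;0 0 0 0.175 85;0 0 0 0.175 85;0 -20 0 0 85",
)

```text
clock: 0.92
position: [0.2093, -0.465, 0.2309]
orientation: [-3.105, 0.475, 0.0]
wrist_force: [-0.5, 0.1, -0.4]
opening: 0.085
gripper_force: 0.0
```

Request:
play_rows(
  increments="0 -50 0 0 85;0 -52 0 0 85;0 -52 0 0 85;0 -52 0 0 85;0 -52 0 0 85",
)

```text
clock: 1.55
position: [0.2859, -0.2161, 0.2313]
orientation: [-3.107, 0.467, -0.001]
wrist_force: [1.1, -0.5, 0.7]
opening: 0.0852
gripper_force: 0.0
```

Request:
play_rows(
  increments="0 -52 0 0 85;0 -52 0 0 85;0 -52 0 0 85;0 -52 0 0 85;0 -52 0 0 85",
)

```text
clock: 2.17
position: [0.3385, -0.0526, 0.2346]
orientation: [-3.052, 0.331, -0.01]
wrist_force: [0.2, -0.5, 0.4]
opening: 0.0849
gripper_force: 0.0
```

Request:
play_rows(
  increments="0 -52 0 0 85;0 -52 0 0 85;0 -52 0 0 85;0 -52 0 0 85;0 -40 0 0 85",
)

```text
clock: 2.8
position: [0.3574, 0.0368, 0.2653]
orientation: [-2.943, 0.095, -0.005]
wrist_force: [0.3, -0.0, -0.2]
opening: 0.0848
gripper_force: 0.0
```

Run:
```python
from h import *
s=env.observe();print(s['clock'],s['position'],s['orientation'])
w=grab('wrist','w1')
print(proj(w,np.array([.4447,.284,.066])),proj(w,s['position']))
d=grab('top');print(onz(d,(166.9,257.7),.066))
```

```text
2.8 [0.35743538 0.03682102 0.26527224] [-2.94331318  0.09467675 -0.00540654]
[117.8992067  129.82980211] [321.2498452  313.11099119]
[0.44400677 0.28214006 0.066     ]
```

View pics/w1.png

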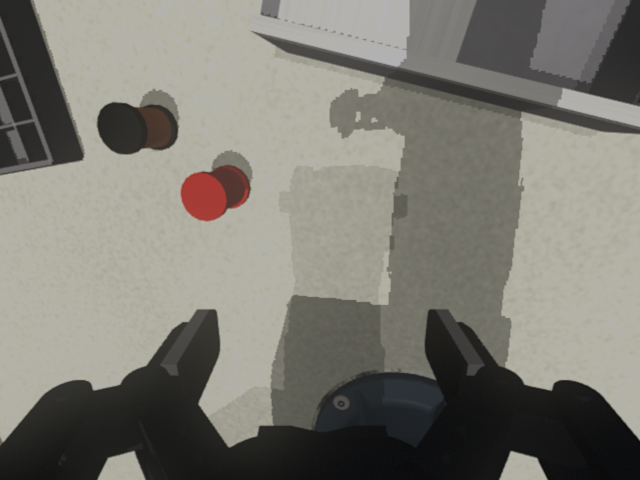

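The wrist view shows the spool at (122,128) and the red one at (205,195), but the tool has been left tilted. I'll check the joints.

Request:
play_rows(
  increments="0 0 0 0 85;0 0 0 0 85;0 0 0 0 85;0 0 0 0 85;0 0 0 0 85",
)

```text
clock: 3.52
position: [0.3572, 0.0356, 0.2647]
orientation: [-2.945, 0.098, -0.005]
wrist_force: [-0.3, 0.5, 0.4]
opening: 0.0852
gripper_force: 0.0
```

Run:
```python
from h import *
from scipy.spatial.transform import Rotation as R
s=env.observe();print(s['clock'],s['qpos'],s['position'].round(4));print(R.from_rotvec(s['orientation']).as_matrix().round(3))
```

```text
3.525 [-0.06732884 -0.06440824 -0.28394203  1.35428065  0.19529759  3.14063356] [0.3572 0.0356 0.2647]
[[ 0.998 -0.066  0.01 ]
 [-0.066 -0.979  0.194]
 [-0.003 -0.194 -0.981]]
```

Request:
play_rows(
  increments="0 0 0 -0.18 85;0 0 0 -0.18 85;0 0 0 -0.18 85;0 0 0 -0.18 85;0 0 0 -0.18 85",
)

```text
clock: 4.15
position: [0.3572, 0.0357, 0.2647]
orientation: [-2.707, -1.208, -0.132]
wrist_force: [1.2, -0.5, -0.3]
opening: 0.085
gripper_force: 0.0
```

Run:
```python
from h import *
from scipy.spatial.transform import Rotation as R
s=env.observe();print(s['clock'],s['qpos'],s['position'].round(4));print(R.from_rotvec(s['orientation']).as_matrix().round(3))
```

```text
4.15 [-0.06714123 -0.06436434 -0.28389174  1.35427942  0.19533973  2.23468488] [0.3572 0.0357 0.2647]
[[ 0.667  0.745  0.01 ]
 [ 0.73  -0.656  0.194]
 [ 0.151 -0.122 -0.981]]
```

The tilt of about 11° came from joint 6 hitting its limit. It will do if the fingers close about the tilt axis (world x), so I'll turn to that and move over the spool.

Request:
play_rows(
  increments="0 0 0 -0.18 85;0 0 0 -0.18 85;0 0 0 -0.18 85;0 0 0 -0.18 85;0 0 0 -0.01 85",
)

```text
clock: 4.78
position: [0.3572, 0.0357, 0.2647]
orientation: [-2.131, -2.115, -0.218]
wrist_force: [-0.1, -0.0, 0.1]
opening: 0.0851
gripper_force: 0.0
```

Request:
play_rows(
  increments="47 17.4 22.7 0 85;47 17.4 22.7 0 85;47 17.4 22.7 0 85;47 17.4 22.7 0 85;47 17.4 22.7 0 85",
)

```text
clock: 5.4
position: [0.4471, 0.2894, 0.1993]
orientation: [-2.135, -2.111, -0.218]
wrist_force: [0.3, -0.6, 0.6]
opening: 0.0851
gripper_force: 0.0
```

```bash
cat >> h.py <<'E'
from scipy.spatial.transform import Rotation as Rot
def rel(P):
    s=env.observe();R=Rot.from_rotvec(s['orientation']).as_matrix()
    return (R.T@(np.array(P)-s['position'])*1000).round(1)
def st():
    s=env.observe();print(round(float(s['clock']),2),s['qpos'].round(3),s['position'].round(4),s['wrist_force'].round(1));print(Rot.from_rotvec(s['orientation']).as_matrix().round(3));return s
E
python3 - <<'E'
from h import *
st();print(rel([.4447,.2885,.0355]))
w=grab('wrist','w2');print(proj(w,np.array([.4447,.284,.066])))
E
```

```text
5.4 [ 0.478  0.189 -0.179  1.103  0.168  2.069] [0.4471 0.2894 0.1993] [ 0.3 -0.6  0.6]
[[ 0.01   1.     0.01 ]
 [ 0.981 -0.012  0.194]
 [ 0.194  0.008 -0.981]]
[-32.7  -3.8 160.5]
[317.03800466 265.39041583]
```

View pics/w2.png

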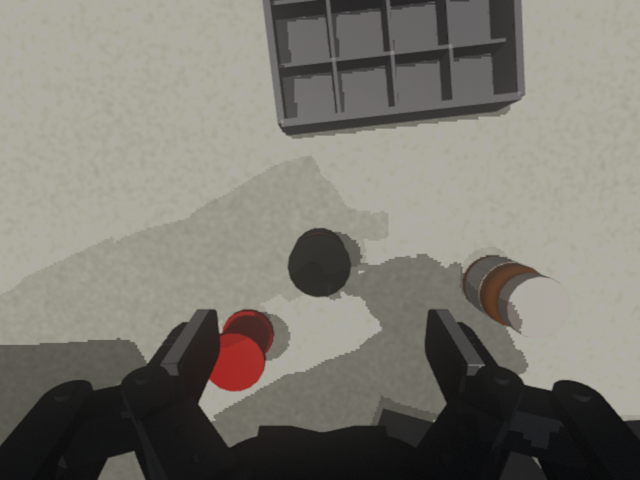

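The spool's top sits at (320,262) in the wrist view against a predicted (317,265), which is good agreement. I'll descend and grip.

Request:
play_rows(
  increments="-16 -1.5 0 0 85;-16.7 -1.3 10 0 85;0 0 45 0 85;0 0 40 0 85;0 0 30 0 85",
)

```text
clock: 6.08
position: [0.4444, 0.2782, 0.0695]
orientation: [-2.135, -2.111, -0.216]
wrist_force: [0.1, 0.4, 0.5]
opening: 0.0846
gripper_force: 0.0
```

Request:
play_rows(
  increments="0 0 20 0 85;0 0 10 0 85;0 0 5.5 0 85;0 0 0 0 85;0 0 0 0 85",
)

```text
clock: 6.7
position: [0.4458, 0.2867, 0.0366]
orientation: [-2.131, -2.115, -0.22]
wrist_force: [0.9, 0.1, -0.3]
opening: 0.0849
gripper_force: 0.0
```

Run:
```python
from h import *
st();print(rel([.4457,.2885,.0355]))
```

```text
6.7 [ 0.474  0.328 -0.453  0.689  0.169  2.061] [0.4458 0.2867 0.0366] [ 0.9  0.1 -0.3]
[[ 0.006  1.     0.011]
 [ 0.981 -0.008  0.194]
 [ 0.194  0.01  -0.981]]
[ 1.6 -0.1  1.4]
```

Request:
play_rows(
  increments="0 0 0 0 60;0 0 0 0 40;0 0 0 0 40;0 0 0 0 40;0 0 0 0 40",
)

```text
clock: 7.32
position: [0.4456, 0.2868, 0.0365]
orientation: [-2.131, -2.115, -0.219]
wrist_force: [-1.7, -2.0, 6.3]
opening: 0.0502
gripper_force: 60.8
```

Request:
play_rows(
  increments="4 0 -20 0 40;8.2 0 -41.7 0 40;8.2 0 -41.7 0 40;8.2 0 -41.7 0 40;4.4 0 -22 0 40",
)

```text
clock: 7.95
position: [0.4442, 0.2867, 0.2083]
orientation: [-2.131, -2.116, -0.221]
wrist_force: [0.9, 0.2, -3.5]
opening: 0.0501
gripper_force: 63.5
```

Request:
play_rows(
  increments="-30 5.3 -6 0 40;-45 8.1 -8.8 0 40;-45 8.1 -8.8 0 40;-45 8.1 -8.8 0 40;-45 8.1 -8.8 0 40",
)

```text
clock: 8.57
position: [0.4796, 0.0708, 0.2059]
orientation: [-2.13, -2.116, -0.217]
wrist_force: [0.7, 0.1, -3.6]
opening: 0.0503
gripper_force: 63.5
```

Request:
play_rows(
  increments="-45 8.1 -8.8 0 40;-45 8.1 -8.8 0 40;-45 8.1 -8.8 0 40;-45 8.1 -8.8 0 40;-12 2 -2.4 0 40",
)

```text
clock: 9.2
position: [0.5128, -0.126, 0.2054]
orientation: [-2.133, -2.112, -0.217]
wrist_force: [1.1, -0.2, -3.7]
opening: 0.05
gripper_force: 63.4
```

Run:
```python
from h import *
st();print(rel([.5153,-.1235,.1100]),rel([.5153,-.1235,.0435]))
grab('side','s2')
```

```text
9.2 [-0.349  0.294 -0.018  1.317  0.186  1.226] [ 0.5128 -0.126   0.2054] [ 1.1 -0.2 -3.7]
[[ 0.009  1.     0.01 ]
 [ 0.981 -0.011  0.194]
 [ 0.194  0.008 -0.981]]
[-16.    1.8  94.1] [-28.9   1.3 159.3]
```

View pics/s2.png

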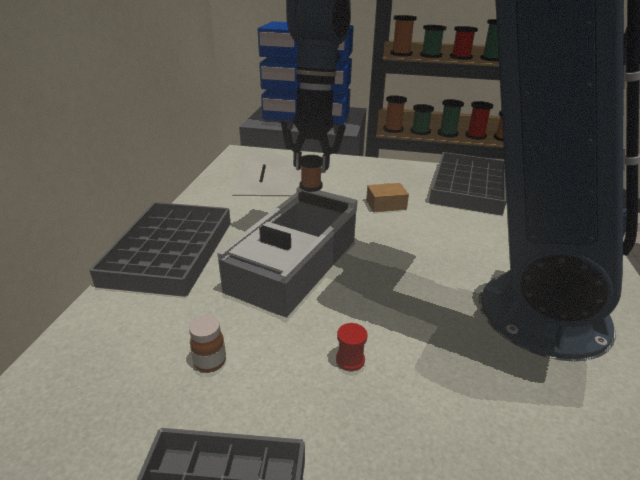

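The side view shows the spool hanging upright over the well at (312,172). I'll lower it into the well.

Request:
play_rows(
  increments="-3 1 20 0 40;-6.5 0.8 37 0 40;-6.5 0 37 0 40;-5 0 25 0 40;-4 0 20 0 40",
)

```text
clock: 9.88
position: [0.515, -0.1197, 0.0638]
orientation: [-2.128, -2.116, -0.217]
wrist_force: [-0.2, 0.8, -3.5]
opening: 0.0499
gripper_force: 63.4
```

Request:
play_rows(
  increments="-1.6 0 8 0 40;-0.8 0 4 0 40;-0.6 0 3 0 40;0 0 0 0 40;0 0 0 0 40",
)

```text
clock: 10.5
position: [0.5162, -0.1214, 0.0501]
orientation: [-2.131, -2.116, -0.218]
wrist_force: [-0.7, 0.0, -3.7]
opening: 0.0502
gripper_force: 63.4
```

Run:
```python
from h import *
st();print(rel([.5153,-.1235,.0425]))
```

```text
10.5 [-0.339  0.41  -0.272  0.944  0.187  1.234] [ 0.5162 -0.1214  0.0501] [-0.7  0.  -3.7]
[[ 0.006  1.     0.011]
 [ 0.981 -0.008  0.194]
 [ 0.194  0.009 -0.981]]
[-3.5 -0.9  7. ]
```

Request:
play_rows(
  increments="-0.6 0 3 0 40;-0.4 0 2 0 40;-0.2 0 1 0 40;0 0 0 0 40;0 0 0 0 40",
)

```text
clock: 11.12
position: [0.516, -0.1213, 0.0435]
orientation: [-2.131, -2.115, -0.218]
wrist_force: [-0.7, 0.6, -4.2]
opening: 0.0503
gripper_force: 63.4
```

Request:
play_rows(
  increments="-0.2 0 1 0 40;-0.1 0 0.5 0 40;0 0 0 0 40;0 0 0 0 40;0 0 0 0 40",
)

```text
clock: 11.75
position: [0.5162, -0.1213, 0.0425]
orientation: [-2.131, -2.116, -0.219]
wrist_force: [-2.1, -1.0, 6.5]
opening: 0.0502
gripper_force: 64.1
```

Request:
play_rows(
  increments="0 0 0 0 66;0 0 0 0 66;0 0 0 0 66;0 0 0 0 66;0 0 0 0 66",
)

```text
clock: 12.38
position: [0.5159, -0.1213, 0.042]
orientation: [-2.131, -2.115, -0.218]
wrist_force: [-0.9, 0.6, 0.4]
opening: 0.0663
gripper_force: 0.0
```

Request:
play_rows(
  increments="2 0 -10 0 66;4 0 -20 0 66;8 0 -40 0 66;8 0 -40 0 66;6 0 -30 0 66",
)

```text
clock: 13.0
position: [0.515, -0.121, 0.1874]
orientation: [-2.132, -2.117, -0.219]
wrist_force: [0.1, -0.1, -0.8]
opening: 0.0661
gripper_force: 0.0
```

Run:
```python
from h import *
st()
a=grab('top')['frame'][140:310,240:440];b=grab('side')['frame'][150:320,210:410]
cv2.imwrite('pics/c3.png',cv2.resize(np.hstack([a,b]),None,fx=2,fy=2))
```

```text
13.0 [-0.339  0.301 -0.055  1.268  0.187  1.234] [ 0.515  -0.121   0.1874] [ 0.1 -0.1 -0.8]
[[ 0.006  1.     0.012]
 [ 0.981 -0.008  0.193]
 [ 0.193  0.011 -0.981]]
```

View pics/c3.png

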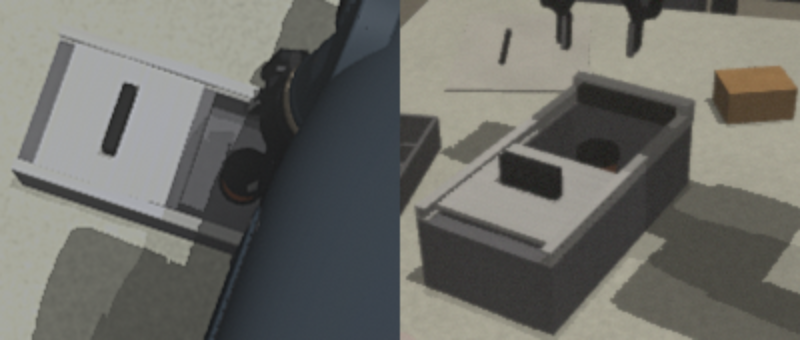

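The spool stands in the well, at (245,170) in the top crop and (598,152) in the side crop. Next I'll go behind the pull, turn and shut the fingers.

Request:
play_rows(
  increments="30 8 6 0 66;45 15 9 0 66;45 15 9 0 40;45 15 9 0.15 20;4 1.5 0.8 0.15 0",
)

```text
clock: 13.72
position: [0.5714, 0.0536, 0.1844]
orientation: [-2.409, -1.76, -0.184]
wrist_force: [-0.0, -0.5, -0.5]
opening: 0.0114
gripper_force: 0.0
```

Request:
play_rows(
  increments="0 0 0 0 0;0 0 0 0 0;0 0 0 0 0;0 0 0 0 0;0 0 0 0 0",
)

```text
clock: 14.35
position: [0.5712, 0.0504, 0.1849]
orientation: [-2.408, -1.763, -0.185]
wrist_force: [-0.1, -0.2, -0.6]
opening: 0.0002
gripper_force: 0.0
```

Run:
```python
from h import *
st();print(rel([.5706,.0513,.108]))
R=Rot.from_rotvec(env.observe()['orientation']).as_matrix();print('close dir per mm',R.T@[-.297,-.955,0])
d=grab('top');p=onz(d,(361,225.5),.072);q=p[:2]-[.5153,-.1263];print('spool in well',q@[.955,-.297],q@[.297,.955])
```

```text
14.35 [-0.016  0.331 -0.017  1.215  0.195  1.863] [0.5712 0.0504 0.1849] [-0.1 -0.2 -0.6]
[[ 0.301  0.953  0.01 ]
 [ 0.935 -0.298  0.194]
 [ 0.188 -0.049 -0.981]]
[-13.7   3.   75.6]
close dir per mm [-0.98225049  0.0010659  -0.18819364]
spool in well -0.0009195755247687376 0.008138335986397766
```

Request:
play_rows(
  increments="-3.7 1 21 0 0;-4 1 22 0 0;-4 1 22 0 0;-2 0 10 0 0;0 0 0 0 0",
)

```text
clock: 15.02
position: [0.5703, 0.0515, 0.1082]
orientation: [-2.408, -1.762, -0.183]
wrist_force: [0.5, 0.3, -0.3]
opening: 0.0001
gripper_force: 0.0
```

Request:
play_rows(
  increments="-5.9 0 -1.1 0 0;-5.9 0 -1.1 0 0;-3.9 0 -0.75 0 0;-3.9 0 -0.75 0 0;-3.9 0 -0.75 0 0",
)

```text
clock: 15.65
position: [0.5637, 0.029, 0.1087]
orientation: [-2.407, -1.763, -0.187]
wrist_force: [1.2, 5.9, -0.0]
opening: -0.0003
gripper_force: 2.6
```

```bash
cat >> h.py <<'E'
O=np.array([.5364,-.0585])
def cs():
    s=env.observe();q=s['position'][:2]-O;f=s['wrist_force']
    print('t',round(float(s['clock']),2),'case xy',(q@[.955,-.297]).round(4),(q@[.297,.955]).round(4),'z',s['position'][2].round(4),'F case',(f[:2]@[.955,-.297]).round(1),(f[:2]@[.297,.955]).round(1),f[2].round(1))
E
python3 -c "
from h import *
cs()"
```

```text
t 15.65 case xy 0.0001 0.0917 z 0.1087 F case -0.6 6.0 -0.0
```

Request:
play_rows(
  increments="-3.9 0 -0.75 0 0;-7.9 0 -1.5 0 0;-7.9 0 -1.5 0 0;-7.9 0 -1.5 0 0;-7.9 0 -1.5 0 0",
)

```text
clock: 16.27
position: [0.5529, -0.0051, 0.1087]
orientation: [-2.406, -1.763, -0.187]
wrist_force: [0.8, 5.6, 1.1]
opening: -0.0003
gripper_force: 3.2
```

Request:
play_rows(
  increments="-7.9 0 -1.5 0 0;-7.9 0 -1.5 0 0;-7.9 0 -1.5 0 0;-7.9 0 -1.5 0 0;-7.9 0 -1.5 0 0",
)

```text
clock: 16.9
position: [0.5407, -0.0434, 0.1086]
orientation: [-2.406, -1.763, -0.187]
wrist_force: [-0.2, 6.7, 1.1]
opening: 0.0001
gripper_force: 3.3
```

```bash
python3 -c "
from h import *
cs();st()"
```

```text
t 16.9 case xy -0.0004 0.0157 z 0.1086 F case -2.1 6.3 1.1
16.9 [-0.19   0.356 -0.188  1.055  0.196  1.684] [ 0.5407 -0.0434  0.1086] [-0.2  6.7  1.1]
[[ 0.301  0.954  0.01 ]
 [ 0.935 -0.297  0.196]
 [ 0.19  -0.05  -0.981]]
```

Request:
play_rows(
  increments="-7.9 0 -1.5 0 0;-5.9 0 -1.1 0 0;-3.9 0 -0.75 0 0;-2 0 -0.38 0 0;0 0 0 0 0",
)

```text
clock: 17.52
position: [0.5345, -0.0629, 0.1085]
orientation: [-2.407, -1.762, -0.185]
wrist_force: [-1.4, 5.0, 3.2]
opening: 0.0001
gripper_force: 2.1
```

Run:
```python
from h import *
cs()
d=grab('top');a=d['frame'][140:310,240:440];b=grab('side')['frame'][150:320,210:410]
cv2.imwrite('pics/c4.png',cv2.resize(np.hstack([a,b]),None,fx=2,fy=2))
```

```text
t 17.52 case xy -0.0005 -0.0047 z 0.1085 F case -2.9 4.3 3.2
```

View pics/c4.png

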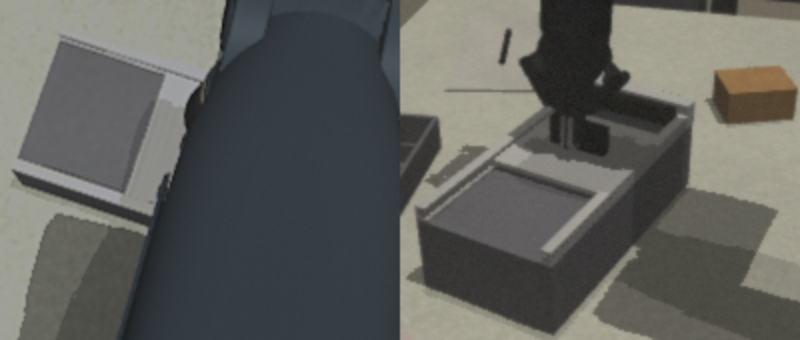

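The trailing edge of the door is visible from (165,73) to (128,190) in the top crop, so the joint value follows from it.

Run:
```python
from h import *
d=grab('top')
for p in [(322.3,176.3),(313,205.5),(303.8,234.8)]:
    q=onz(d,p,.097)[:2]-O;print('joint',q@[.297,.955]-.004)
cs()
```

```text
joint 0.04044267734617116
joint 0.03950097854270006
joint 0.038318110830484295
t 17.68 case xy -0.0004 -0.0048 z 0.1084 F case -1.6 3.7 3.5
```

Request:
play_rows(
  increments="-2 0 -0.38 0 0;-2 0 -0.38 0 0;-2 0 -0.38 0 0;-2 0 -0.38 0 0;-2 0 -0.38 0 0",
)

```text
clock: 18.3
position: [0.5316, -0.0726, 0.1084]
orientation: [-2.407, -1.763, -0.185]
wrist_force: [-1.6, 5.7, 3.1]
opening: 0.0
gripper_force: 2.8
```

```bash
python3 -c "
from h import *
cs()"
```

```text
t 18.3 case xy -0.0004 -0.0149 z 0.1084 F case -3.2 5.0 3.1
```

Request:
play_rows(
  increments="-2.9 0 -0.56 0 0;-2.9 0 -0.56 0 0;-2.5 0 -0.48 0 0;-2 0 -0.38 0 0;-1 0 -0.19 0 0",
)

```text
clock: 18.92
position: [0.5281, -0.0836, 0.1084]
orientation: [-2.407, -1.762, -0.185]
wrist_force: [-1.9, 5.1, 3.2]
opening: 0.0
gripper_force: 2.7
```

Request:
play_rows(
  increments="-0.4 0 -0.08 0 0;-0.4 0 -0.08 0 0;-0.4 0 -0.08 0 0;-0.4 0 -0.08 0 0;-0.4 0 -0.08 0 0",
)

```text
clock: 19.55
position: [0.5275, -0.0855, 0.1084]
orientation: [-2.407, -1.762, -0.185]
wrist_force: [-0.9, 5.3, 3.2]
opening: -0.0
gripper_force: 2.6
```

Request:
play_rows(
  increments="-0.4 0 -0.08 0 0;-0.4 0 -0.08 0 0;-0.4 0 -0.08 0 0;-0.4 0 -0.08 0 0;-0.4 0 -0.08 0 0",
)

```text
clock: 20.18
position: [0.5269, -0.0875, 0.1084]
orientation: [-2.407, -1.762, -0.185]
wrist_force: [-2.1, 4.6, 3.2]
opening: 0.0001
gripper_force: 2.6
```

```bash
python3 -c "
from h import *
cs()"
```

```text
t 20.18 case xy -0.0005 -0.0305 z 0.1084 F case -3.4 3.7 3.2
```

Request:
play_rows(
  increments="-0.4 0 -0.08 0 0;-0.4 0 -0.08 0 0;-0.4 0 -0.08 0 0;-0.4 0 -0.08 0 0;-0.4 0 -0.08 0 0",
)

```text
clock: 20.8
position: [0.5262, -0.0894, 0.1084]
orientation: [-2.407, -1.762, -0.185]
wrist_force: [-1.7, 5.2, 3.1]
opening: -0.0001
gripper_force: 2.6
```

Request:
play_rows(
  increments="-0.4 0 -0.08 0 0;-0.4 0 -0.08 0 0;-0.4 0 -0.08 0 0;-0.4 0 -0.08 0 0;-0.4 0 -0.08 0 0",
)

```text
clock: 21.42
position: [0.5256, -0.0913, 0.1084]
orientation: [-2.407, -1.762, -0.185]
wrist_force: [-1.3, 5.4, 2.8]
opening: 0.0003
gripper_force: 2.6
```

Request:
play_rows(
  increments="-0.4 0 -0.08 0 0;-0.4 0 -0.08 0 0;-0.4 0 -0.08 0 0;-0.4 0 -0.08 0 0;-0.4 0 -0.08 0 0",
)

```text
clock: 22.05
position: [0.525, -0.0933, 0.1084]
orientation: [-2.407, -1.762, -0.185]
wrist_force: [-1.7, 5.5, 3.0]
opening: -0.0002
gripper_force: 2.6
```

Request:
play_rows(
  increments="-0.4 0 -0.08 0 0;-0.4 0 -0.08 0 0;-0.4 0 -0.08 0 0;-0.4 0 -0.08 0 0;-0.4 0 -0.08 0 0",
)

```text
clock: 22.68
position: [0.5246, -0.0945, 0.1085]
orientation: [-2.406, -1.762, -0.187]
wrist_force: [-0.3, 11.4, 3.2]
opening: -0.0
gripper_force: 5.3
```

Contact with the strip: the force rose to 11 N. I'll add push gently.

Request:
play_rows(
  increments="-0.3 0 -0.06 0 0;-0.3 0 -0.06 0 0;0 0 0 0 0;0 0 0 0 0;0 0 0 0 0",
)

```text
clock: 23.3
position: [0.5245, -0.0945, 0.1085]
orientation: [-2.405, -1.762, -0.188]
wrist_force: [1.4, 12.6, 1.4]
opening: -0.0001
gripper_force: 6.1
```

Request:
play_rows(
  increments="-0.3 0 -0.06 0 0;-0.3 0 -0.06 0 0;0 0 0 0 0;0 0 0 0 0;0 0 0 0 0",
)

```text
clock: 23.92
position: [0.5245, -0.0945, 0.1085]
orientation: [-2.404, -1.762, -0.189]
wrist_force: [0.9, 14.6, 2.6]
opening: -0.0002
gripper_force: 7.5
```

Request:
play_rows(
  increments="-0.5 0 -0.1 0 0;-0.5 0 -0.1 0 0;-0.5 0 -0.1 0 0;0 0 0 0 0;0 0 0 0 0",
)

```text
clock: 24.55
position: [0.5244, -0.0947, 0.1086]
orientation: [-2.402, -1.762, -0.192]
wrist_force: [3.6, 22.3, 0.5]
opening: -0.0
gripper_force: 11.2
```

The push is about 22 N at the wrist, so about 17 N on the strip. I'll hold it for over a second.

Request:
play_rows(
  increments="0 0 0 0 0;0 0 0 0 0;0 0 0 0 0;0 0 0 0 0;0 0 0 0 0",
)

```text
clock: 25.18
position: [0.5245, -0.0947, 0.1086]
orientation: [-2.402, -1.762, -0.192]
wrist_force: [3.8, 22.0, 0.8]
opening: 0.0004
gripper_force: 11.1
```

Request:
play_rows(
  increments="0 0 0 0 0;0 0 0 0 0;0 0 0 0 0;0 0 0 0 0;0 0 0 0 0",
)

```text
clock: 25.8
position: [0.5244, -0.0947, 0.1086]
orientation: [-2.402, -1.762, -0.192]
wrist_force: [4.8, 22.3, 0.9]
opening: -0.0006
gripper_force: 11.1
```

Request:
play_rows(
  increments="1 0 0.2 0 0;1 0 0.2 0 0;1 0 0.2 0 0;2 0 0.4 0 0;4 0 0.75 0 0",
)

```text
clock: 26.42
position: [0.5268, -0.09, 0.1083]
orientation: [-2.409, -1.763, -0.184]
wrist_force: [-0.0, 0.1, 0.4]
opening: 0.0001
gripper_force: 0.0
```

Request:
play_rows(
  increments="6 0 1.1 0 0;10 0 1.9 0 0;10 0 -20 0 0;10 0 -40 0 0;10 0 -40 0 0",
)

```text
clock: 27.05
position: [0.5395, -0.0647, 0.2132]
orientation: [-2.408, -1.763, -0.184]
wrist_force: [0.4, -0.6, 0.3]
opening: -0.0002
gripper_force: 0.0
```

Request:
play_rows(
  increments="0 0 0 0 0;0 0 0 0 0;0 0 0 0 0;0 0 0 0 0;0 0 0 0 0",
)

```text
clock: 27.68
position: [0.5393, -0.0654, 0.2117]
orientation: [-2.408, -1.762, -0.184]
wrist_force: [-1.4, -0.2, 0.1]
opening: 0.0002
gripper_force: 0.0
```

Run:
```python
from h import *
cs()
a=grab('top')['frame'][140:310,240:440];b=grab('side')['frame'][150:320,210:410]
cv2.imwrite('pics/c5.png',cv2.resize(np.hstack([a,b]),None,fx=2,fy=2))
```

```text
t 27.68 case xy 0.0048 -0.0057 z 0.2117 F case -1.3 -0.6 0.1
```

View pics/c5.png

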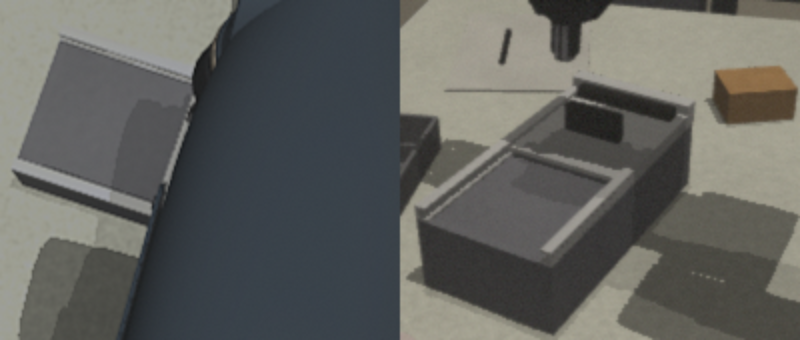

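The door sits shut with its pull at (595,118) in the side crop, and the hand is clear above it. I'll hand the job in.

```bash
python3 -c "
from h import *
print(env.hand_in())"
```

```text
the job is handed in; nothing more can be done
None
```

The job is handed in, with no verdict returned: the spool stands in the well, the door was pressed home at an estimated 17 N on the strip for over a second and left shut, and the hand is clear of everything.

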